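Check a fume-extractor fan for rubbing

ROBOT

A 6-joint arm with a two-finger parallel gripper is mounted at the origin on a cart in front of the work surface, level with it; the furniture and walls round the work are solid. World frame = base frame: x ahead of the robot, y to its left, z up, the work surface at z = 0. Lengths are in m, angles in rad, forces in N, time in s.
With the tool pointing down it reaches from about 0.225 to 0.875 m from the base axis. Payload 3.4 kg.
Tool frame: the origin (TCP) lies at the very end of the fingers, on their centre line; the grasp point (between the pads) lies 19 mm behind it; z points along the fingers, y is the line along which they close (so a half turn about z gives the same grasp; the last joint's range is limited). The gripper opens to 85 mm and grips with 20 to 120 N. Pads are 22 mm wide; open, the fingers measure 114 mm over their backs; the gripper's body (76 mm by 85 mm) begins 54 mm behind the grasp point. The pads swing forward as they close: fully open they stand 13 mm farther back than shut.
Start: joints at [1.145, 0.276, 1.505, -0, 1.361, -0.121], TCP at [0.173, 0.549, 0.231] pointing down, gripper open.
Joint ranges: [-2.89, 2.89], [-0.75, 2.08], [0.22, 2.7], [-1.18, 4.32], [0.11, 2.71], [-2.7, 2.7]. Speed limits (rad/s): [2.57, 2.57, 3.14, 3.14, 3.14, 3.14].

INTERFACE

Orientations are given as a unit quaternion [w, x, y, z].
In Python, from rig import manip, get_image, camera_info gives the robot as it stands. The module is installed in compiled form; this text tells all that it offers.
- The arm moves only by the shell command python3 -m crank 'ROWS' [FORCE]. ROWS is a JSON object of lists of equal length, an entry for each row: "translation": the shift along the tool's x, y, z in mm, a list of three; "roll": the turn about the tool's z in rad; "fingers": the opening, from 0 (shut) to 1 (fully open). A call has 1 to 8 rows; each row shifts and turns the commanded pose from where the row before left it, along the tool's axes as they then stand; what a row does not reach is not made up. A row lasts 1/10 s, in which the tool goes at most 50 mm and 8.59 degrees, less where a joint would pass 70% of its speed; a pose out of reach is approached as far as the arm can. A call is refused whole if a number of a shift passes 50 or a number of a turn 0.15, either way. A call with a gripper value outside its range is refused whole. The fingers move at their own pace and stop on an object; FORCE is the grip in N (left out, the last holds). Time passes only in rows, so rows that do not move let the fingers close. It gives the time, the measured TCP pose, the force, the opening and the grip force at its end, in the units of the state.
- manip.get_state(): the state, without advancing time (a new reading comes with each control period).
- get_image(name): name is "scene" or "top" or "wrist"; returns the picture (384x512x3 uint8, blue, green, red); there is no depth.
- camera_info(name): a dict with "mtx" (3x3 intrinsics, pixels), "D" ([k1, k2, p1, p2, k3] as OpenCV has them; the pictures are not rectified), "rvec" (rotation vector, rad) and "tvec" (3), from world to camera coordinates, as OpenCV has them. Camera axes: x right, y down, z forward; pixel columns grow to the right and rows downward; lengths in m; the calibration is good to about 2 mm. A picture is of the moment at which its call begins: read the wrist's pose just before it. camera_info takes no time and is no camera call; for the wrist camera it gives the pose at the moment of the call.
- manip.sign_off(): hands the job in; it is judged then, once.
The state is a dict: "clock": time; "qpos": joint angles; "qd": joint speeds; "effort": joint torques, N m; "position": TCP position; "ee_rot": TCP orientation; "contact_force": force on the tool from outside, world axes, zero at the start; "moment": the same for the moment, N m; "width": finger opening in m; "gripper_force": force on a finger pad.
Only numpy, scipy, OpenCV 4.12 (cv2) and the standard library are available. Lean on these libraries where they do the work, as an engineer would, in place of code of your own. Each camera call takes 0.05 s, during which the arm holds its last target. There are 200 camera calls.

TASK

Pull the brass lock pin out of the opened fan unit and stow it upright, fully down, in the yellow socket at the corner of its base. Then turn the impeller slowly by hand (pushing on its vanes) counter-clockwise seen from above, until you feel it come up against whatever is rubbing under the disc; keep it leaning lightly against that for a moment and never force it. Then turn it back clockwise until its red fork stands over the dark lock socket again, and let go; leave the other things on the table where they are.

Things in the scene. Friction and masses are not known exactly. Their poses are not given: they have to be found in the camera images.
- fan_base: Fixed fan unit lying open: square grey base plate 200 x 200 x 14 mm with a blue ring wall (radius 84, up to z 30), the impeller's upright axis at its centre. Origin: centre of the underside, on that axis, at table height; z up. The lock socket lies 92 mm along -x, the yellow stowage socket at x -80, y +80 mm, a black terminal box (top z 32) at +x.
- spindle: The impeller with its spindle (this frame does not turn; same origin and axes as the base): aluminium disc of radius 75 mm (top z 40 mm), dark hub of radius 16 mm up to z 69, four straight radial black vanes 4 mm thick, from radius 14 to 74 mm, z 40 to 64. With the impeller at 0 they stand at +45, +135, -135 and -45 degrees from x. Free, it turns with about 1 N at radius 50 mm.
- hub_top (a point): Top of the hub (z 69 mm), on the axis. Somewhere from a quarter to just over half a turn counter-clockwise a lug under the disc meets a springy leaf, out of sight, in a different place every time; from there the push at radius 50 mm rises by some 1.6 N per further mm. Lean on it with 4 to 8 N for half a second; over 15 N is forcing it, and turning faster than 5 rad/s is flicking it.
- impeller (a joint): Turning angle of the impeller, rad: 0 at the start, with the fork over the lock socket; grows counter-clockwise seen from above. It stays where it is left, unless it leans on the springy leaf.
- fork (a point): Midpoint (top, z 48 mm) of the red fork on the impeller's rim, at radius 92 mm: two prongs 8 mm wide and 8 mm high, 11.6 mm apart, reaching out to radius 101 mm. At the start the lock pin stands between them.
- lock_pin: Loose brass pin, 62 mm tall, 60 g: shank of 8 mm diameter and 38 mm length with a tapered foot, round head of 15 mm diameter and 24 mm height on top to grip. Origin: centre of its foot; z along it, up. At the start its foot stands on the base plate in the lock socket (z 14); its head is at z 52 to 76, above the fork.
- lock_socket (a point): Centre of the mouth (z 36 mm) of the dark steel lock socket, a 26 mm square block 22 mm high with a 10.5 mm hole.
- stow_socket (a point): Centre of the mouth (z 36 mm) of the yellow stowage socket, a 26 mm square block 22 mm high on the base plate with a 10.5 mm hole, 22 mm deep and chamfered; with the pin fully home its foot is 22 mm below this point.
- cotton_pot: Aluminium pot of cotton balls, 66 mm across, 69 mm high, to the left; leave it alone. Origin: centre of its underside.
- weight_2: Dark green covered weight with a brass knob, 30 x 50 x 47 mm, front left; leave it alone. Origin: centre of its underside.
- pigment_jar_3: Red pigment jar with black cap, 41 mm across, 52 mm high, to the right; leave it alone. Origin: centre of its underside.
- eraser: Block eraser in a blue sleeve, 22 x 46 x 12 mm, front right; leave it alone. Origin: centre of its underside.

How it is judged:
By the outcome, as a careful person would: the job done as asked, in the order asked, and still so for the second after the job is handed in, with the robot touching nothing.
It also fails if it takes over 72 s, if anything falls off the work surface, if the arm or the gripper's body presses on something with over 40 N, if the wrist force passes 120 N, or if a joint passes its speed limit or range.

## Working session

There is one attempt and no reset: what is moved stays moved. The work goes in short steps, Python scripts to look and compute and a shell command to move; the robot and the scene stay as the last step left them, time stands still between calls to the robot, and variables do not carry over. Pictures are saved under pics/ and viewed, at most 10 in all, crops included, and the job is handed in when it is done.

```bash
mkdir -p pics; cat > h.py <<'E'
import numpy as np,cv2
from scipy.spatial.transform import Rotation as R
from rig import manip,get_image,camera_info
def ray(ci,u,v,z):
    p=cv2.undistortPoints(np.array([[[u,v]]],float),np.array(ci["mtx"]),np.array(ci["D"]))[0,0]
    Rm=cv2.Rodrigues(np.array(ci["rvec"]))[0];t=np.array(ci["tvec"]).ravel()
    c=-Rm.T@t;d=Rm.T@np.array([p[0],p[1],1]);return c+d*(z-c[2])/d[2]
def proj(ci,P):
    return cv2.projectPoints(np.array(P,float).reshape(-1,1,3),np.array(ci["rvec"]),np.array(ci["tvec"]),np.array(ci["mtx"]),np.array(ci["D"]))[0][:,0]
def rot(s=None):
    s=s or manip.get_state();q=np.array(s["ee_rot"]).ravel();return R.from_quat(q[[1,2,3,0]]).as_matrix()
def tool(P):
    "shift in tool axes (mm) from TCP to world P"
    s=manip.get_state();return np.round(rot(s).T@(np.array(P)-np.array(s["position"]))*1000,1)
E
python3 - <<'E'
from h import *
s=manip.get_state();print(s);print(rot(s).round(3))
a=get_image("top");cv2.imwrite("pics/top.png",cv2.resize(a,(800,600)))
b=get_image("scene");cv2.imwrite("pics/scene.png",cv2.resize(b,(800,600)))
for n in("top","scene"):
    ci=camera_info(n);print(n,ci)
E
```

```text
{'clock': 0.0, 'qpos': array([ 1.14500691e+00,  2.76580747e-01,  1.50615527e+00,  3.33320981e-06,
        1.36069719e+00, -1.21037480e-01]), 'qd': array([-0.00086062, -0.0006813 , -0.00051487, -0.00175423,  0.00194552,
        0.00061103]), 'effort': array([ 1.60752013e-03, -4.16783524e+01, -2.45797795e+01, -1.53996175e-04,
        1.10531659e-02,  1.77881965e-06]), 'position': array([0.17233233, 0.54800156, 0.23043902]), 'ee_rot': array([-2.50062094e-04,  1.51787277e-01,  9.88412756e-01, -8.85653495e-04]), 'contact_force': array([0.1963103, 0.3549834, 0.2454953]), 'moment': array([ 0.00730451, -0.0256928 , -0.02444985]), 'gripper_force': 0.0, 'width': 0.08553244066538822}
[[-0.954  0.3   -0.001]
 [ 0.3    0.954 -0.002]
 [ 0.    -0.002 -1.   ]]
top {'mtx': array([[446.38128659,   0.        , 253.96046569],
       [  0.        , 446.38128659, 186.84438134],
       [  0.        ,   0.        ,   1.        ]]), 'D': array([-0.07564195,  0.        ,  0.        ,  0.        ,  0.        ]), 'rvec': array([ 2.19392704, -2.15244847,  0.07162266]), 'tvec': array([0.00930776, 0.4868394 , 1.64577065])}
scene {'mtx': array([[400.80425896,   0.        , 243.30246668],
       [  0.        , 400.80425896, 192.88706036],
       [  0.        ,   0.        ,   1.        ]]), 'D': array([0.01961898, 0.        , 0.        , 0.        , 0.        ]), 'rvec': array([ 2.10645537, -0.95040468,  0.40926408]), 'tvec': array([-0.31593389,  0.30090197,  1.19543866])}
```

View pics/top.png

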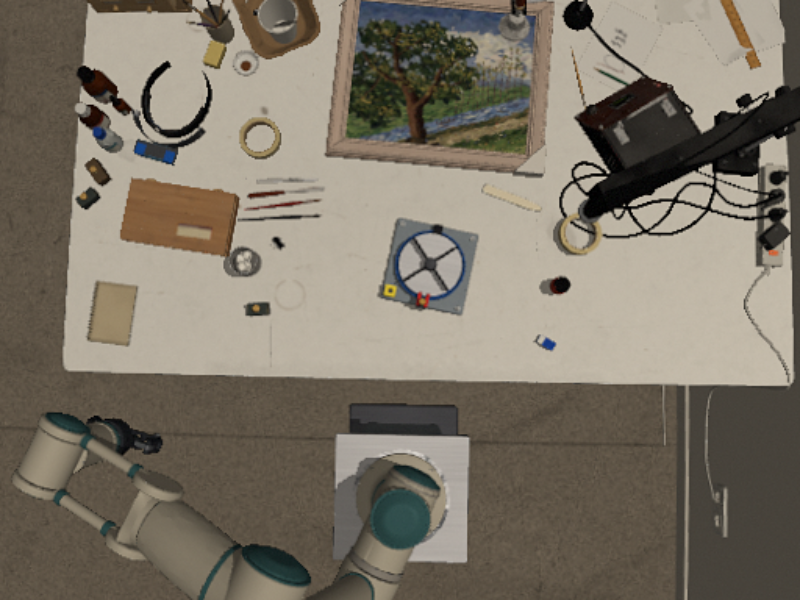

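View pics/scene.png

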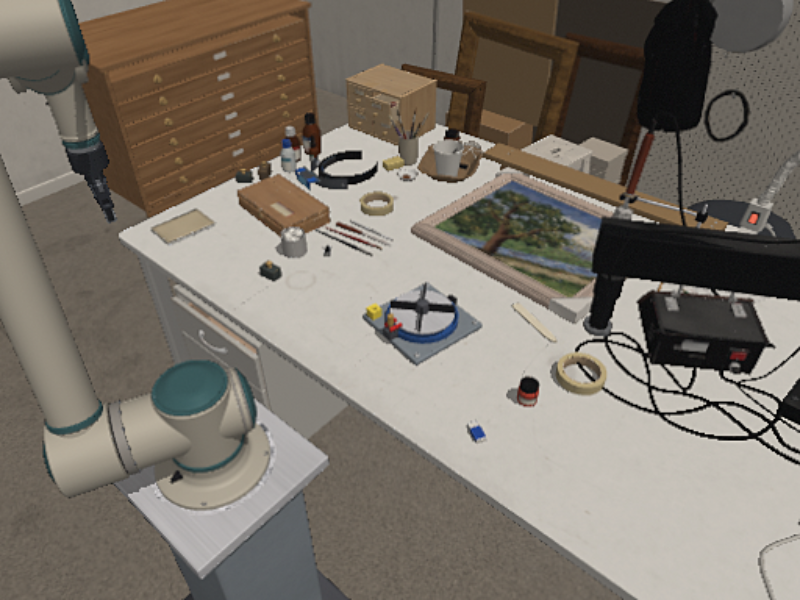

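The top view shows the hub at (430,264), the pin head at about (423,298), the yellow socket at (390,291) and the terminal box at (437,229), all in 800-px scale.

```bash
python3 - <<'E'
from h import *
ci=camera_info("top");k=.64
for n,u,v,z in(("hub",430,264,.069),("pin",423,297,.076),("stow",390.5,291,.036),("box",437,229,.032),("c1",400,219,.014),("c2",478,236,.014),("c3",463,314,.014),("c4",378,297,.014)):
    print(n,ray(ci,u*k,v*k,z).round(4))
wi=camera_info("wrist");s=manip.get_state()
Rm=cv2.Rodrigues(np.array(wi["rvec"]))[0];c=-Rm.T@np.array(wi["tvec"]).ravel()
print("cam in tool",rot(s).T@(c-s["position"]),(Rm@rot(s)).round(2),wi["mtx"])
h=ray(ci,430*k,264*k,.069);p=ray(ci,423*k,297*k,.076);d=h-p;print(np.degrees(np.arctan2(d[1],d[0])))
print(tool([h[0],h[1],.25]))
E
```

```text
hub [ 0.5492 -0.058   0.069 ]
pin [ 0.4715 -0.0428  0.076 ]
stow [0.4872 0.0333 0.036 ]
box [ 0.6381 -0.0746  0.032 ]
c1 [0.6641 0.0145 0.014 ]
c2 [ 0.626  -0.1744  0.014 ]
c3 [ 0.4371 -0.1404  0.014 ]
c4 [0.474  0.0635 0.014 ]
cam in tool [ 7.02975220e-02 -4.01054040e-05 -1.42495647e-01] [[ 0.    1.   -0.  ]
 [-0.96  0.   -0.28]
 [-0.28  0.    0.96]] [[297.39510825   0.         257.84868076]
 [  0.         297.39510825 195.91321338]
 [  0.           0.           1.        ]]
-11.030829533511785
[-541.3 -465.1  -18.8]
```

```bash
python3 -m crank '{"translation":[[-34,-36,0],[-34,-36,0],[-34,-36,0],[-34,-36,0],[-34,-36,0],[-34,-36,0],[-34,-36,0],[-34,-36,0]],"roll":[0,0,0,0,0,0,0,0],"fingers":[1,1,1,1,1,1,1,1]}'
python3 -m crank '{"translation":[[-34,-36,0],[-34,-36,0],[-34,-36,0],[-34,-36,0],[-34,-36,0],[0,0,30],[0,0,30],[0,0,0]],"roll":[0,0,0,0,0,-0.11,0,0],"fingers":[0.7,0.7,0.7,0.7,0.7,0.7,0.7,0.7]}'
python3 - <<'E'
from h import *
a=get_image("wrist");cv2.imwrite("pics/w1.png",cv2.resize(a,(800,600),interpolation=cv2.INTER_CUBIC))
s=manip.get_state();print(s["position"],s["qpos"].round(3),s["clock"],rot(s).round(3))
E
```

```text
clock: 0.9
position: [0.3457, 0.1903, 0.2312]
ee_rot: [0.0, 0.152, 0.988, 0.0]
contact_force: [2.0, -0.4, 0.5]
width: 0.0855
gripper_force: 0.0
clock: 1.7
position: [0.4504, -0.0304, 0.1676]
ee_rot: [-0.005, 0.098, 0.995, 0.001]
contact_force: [-1.5, 0.2, 0.3]
width: 0.0598
gripper_force: 0.0
[ 0.45205839 -0.03042333  0.16975104] [-0.221  0.142  1.846  0.     1.159 -1.596] 1.75 [[-0.981  0.194 -0.005]
 [ 0.194  0.981  0.001]
 [ 0.005  0.    -1.   ]]
```

View pics/w1.png

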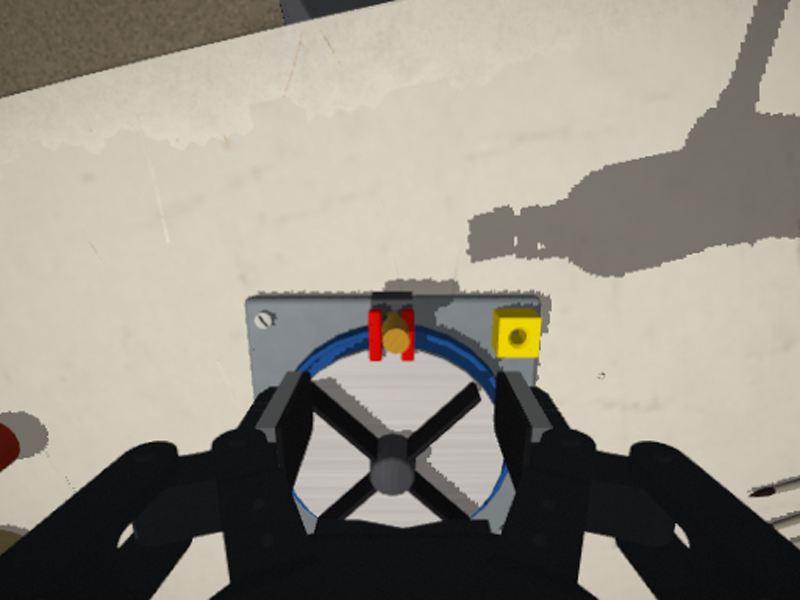

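The wrist view shows the pin head's top disc at about (396,342), the stow hole at (517,337), the hub top at (392,477) and the base edges parallel to the image, so the yaw is right.

```bash
python3 - <<'E'
from h import *
ci=camera_info("wrist");k=.64
P=ray(ci,396*k,342*k,.076);S=ray(ci,517*k,337*k,.036);H=ray(ci,392*k,477*k,.069)
for n,p in(("pin",P),("stow",S),("hub",H)):print(n,p.round(4),tool(p))
print(np.linalg.norm((P-H)[:2]),np.linalg.norm((S-P)[:2]),np.linalg.norm((S-H)[:2]))
d=H-P;print(np.degrees(np.arctan2(d[1],d[0])))
print("model",[tuple(x) for x in proj(ci,[[*(H[:2]+.092*np.array([-.981,.194])),.076]])/k])
print(manip.get_state()["contact_force"])
E
```

```text
pin [ 0.4693 -0.0375  0.076 ] [-18.7  -3.6  93.7]
stow [0.4953 0.0348 0.036 ] [-30.5  72.4 133.6]
hub [ 0.5577 -0.058   0.069 ] [-109.5   -6.5  100.2]
0.09079958133306867 0.07687363886799084 0.11180654338599767
-13.034594773616979
model [(np.float64(390.5765851421392), np.float64(339.83300737679195))]
[0.35381969 0.06123934 1.17502878]
```

```bash
python3 -m crank '{"translation":[[-18.5,-4,20],[0,0,40],[0,0,35],[0,0,22],[0,0,0],[0,0,0],[0,0,0],[0,0,0]],"roll":[0,0,0,0,0,0,0,0],"fingers":[0.7,0.7,0.7,0.7,0.7,0.3,0.0,0.0]}' 40
python3 -m crank '{"translation":[[0,0,0],[0,0,0],[0,0,0]],"roll":[0,0,0],"fingers":[0,0,0]}'
```

```text
clock: 2.55
position: [0.4726, -0.0382, 0.0561]
ee_rot: [0.002, 0.097, 0.995, -0.0]
contact_force: [-0.4, -0.9, 0.2]
width: 0.0168
gripper_force: 0.7
clock: 2.85
position: [0.4725, -0.039, 0.0559]
ee_rot: [0.002, 0.097, 0.995, -0.001]
contact_force: [-1.1, -2.1, 7.4]
width: 0.013
gripper_force: 38.9
```

```bash
python3 -m crank '{"translation":[[0,0,0],[0,0,0],[2.5,0,2],[0,0,3],[0,0,0],[0,0,0],[0,0,0],[0,0,0]],"roll":[0,0,0,0,0,0,0,0],"fingers":[0.35,0.35,0.35,0.35,0.35,0.0,0.0,0.0]}' 40
python3 -m crank '{"translation":[[0,0,0],[0,0,0],[0,0,0]],"roll":[0,0,0],"fingers":[0,0,0]}'
```

```text
clock: 3.65
position: [0.4684, -0.0384, 0.0492]
ee_rot: [-0.0, 0.097, 0.995, -0.001]
contact_force: [-0.8, -4.9, -1.6]
width: 0.0129
gripper_force: 39.0
clock: 3.95
position: [0.4684, -0.0384, 0.0492]
ee_rot: [-0.0, 0.097, 0.995, -0.001]
contact_force: [-1.9, -4.5, -0.8]
width: 0.0124
gripper_force: 39.0
```

```bash
python3 -m crank '{"translation":[[0,0,-10],[0,0,-20],[0,0,-25],[-4,25,0],[-4,30,0],[-4,20,0],[0,0,0],[0,0,0]],"roll":[0,0,0,0,0,0,0,0],"fingers":[0,0,0,0,0,0,0,0]}'
python3 - <<'E'
from h import *
a=get_image("wrist");cv2.imwrite("pics/w2.png",cv2.resize(a[150:330,200:440],(800,600),interpolation=cv2.INTER_CUBIC))
s=manip.get_state();print(s["position"],s["width"],s["clock"],s["contact_force"])
ci=camera_info("wrist");print(proj(ci,[[.4953,.0348,.036]]),tool([.4953,.0348,.036]))
E
```

```text
clock: 4.75
position: [0.4947, 0.0342, 0.1044]
ee_rot: [-0.0, 0.097, 0.995, 0.0]
contact_force: [-0.2, -1.0, 0.1]
width: 0.013
gripper_force: 39.0
[0.49451672 0.03370699 0.10428027] 0.01275930293974043 4.8 [-0.83673093 -0.62290275 -1.3230916 ]
[[259.4098161 208.0517479]] [-0.6  1.2 68.3]
```

View pics/w2.png

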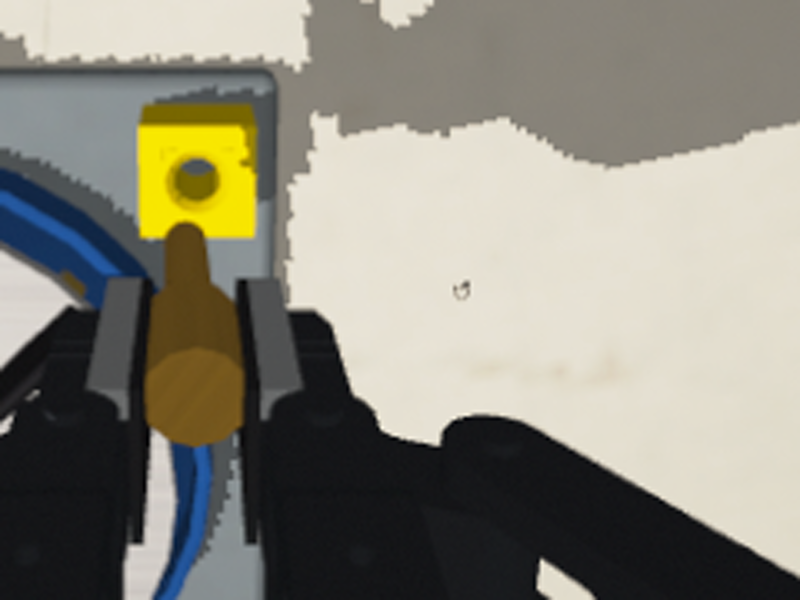

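The crop shows the hole's centre at about (194,181), the pin's foot end at about (187,232) and the head at (195,395). The pin hangs about 2 mm off at the foot.

```bash
python3 - <<'E'
from h import *
ci=camera_info("wrist")
f=lambda u,v,z:ray(ci,200+u*.3,150+v*.3,z)
for n,p in(("hole",f(194,181,.036)),("edges",(f(138,125,.036)+f(256,237,.036))/2),("foot",f(187,232,.069)),("head",f(195,395,.131))):print(n,p.round(4),tool(p))
E
```

```text
hole [0.4922 0.0345 0.036 ] [ 2.3  0.3 68.3]
edges [0.4926 0.0353 0.036 ] [ 2.1  1.2 68.3]
foot [0.4916 0.0332 0.069 ] [ 2.7 -1.1 35.3]
head [0.4912 0.0346 0.131 ] [  3.4   0.3 -26.7]
```

```bash
python3 -m crank '{"translation":[[-0.5,1.8,0],[0,0,15],[0,0,12],[0,0,6],[0,0,5],[0,0,4],[0,0,0]],"roll":[0,0,0,0,0,0,0],"fingers":[0,0,0,0,0,0,0]}'
```

```text
clock: 5.5
position: [0.4956, 0.0352, 0.062]
ee_rot: [-0.0, 0.097, 0.995, 0.0]
contact_force: [0.1, -0.2, -0.8]
width: 0.0133
gripper_force: 39.0
```

```bash
python3 -m crank '{"translation":[[0,0,5],[0,0,4],[0,0,2],[0,0,2],[0,0,1],[0,0,0]],"roll":[0,0,0,0,0,0],"fingers":[0,0,0,0,0,0]}'
```

```text
clock: 6.1
position: [0.4962, 0.0353, 0.0489]
ee_rot: [0.0, 0.097, 0.995, 0.0]
contact_force: [-2.0, 0.3, 5.0]
width: 0.013
gripper_force: 39.6
```

```bash
python3 -m crank '{"translation":[[0,0,0],[0,0,0],[0,0,0],[0,0,-20],[0,0,-40],[0,0,-45],[0,0,0]],"roll":[0,0,0,0,0,0,0],"fingers":[0.4,0.4,0.4,0.4,0.4,0.4,0.4]}'
python3 - <<'E'
from h import *
a=get_image("wrist");cv2.imwrite("pics/w3.png",cv2.resize(a[120:360,160:480],(800,600),interpolation=cv2.INTER_CUBIC))
s=manip.get_state();print(s["position"],s["width"],s["clock"],s["contact_force"])
E
```

```text
clock: 6.8
position: [0.5002, 0.0351, 0.1589]
ee_rot: [0.006, 0.097, 0.995, 0.0]
contact_force: [1.1, 0.4, -0.2]
width: 0.0342
gripper_force: 0.0
[0.4981999  0.03522825 0.15627871] 0.033914537770593084 6.85 [-0.1827908   0.50955602 -0.95928322]
```

View pics/w3.png

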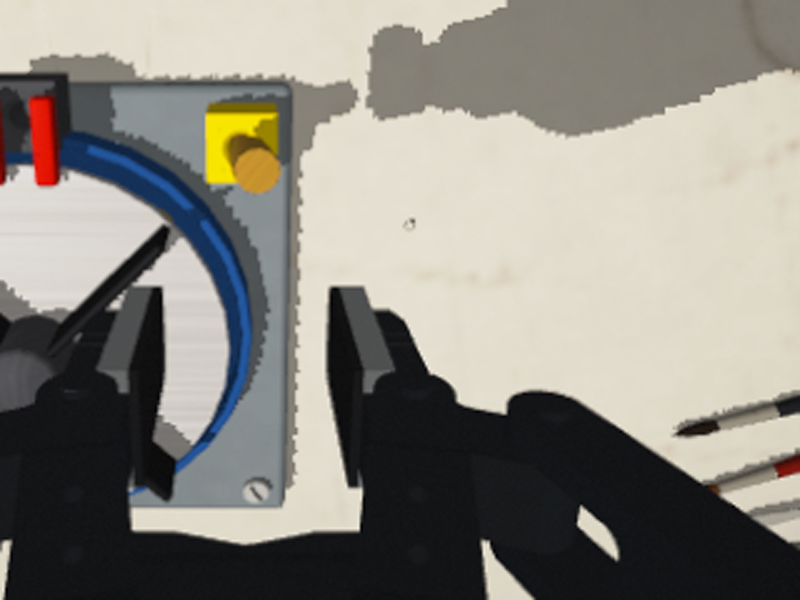

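```bash
python3 - <<'E'
from h import *
ci=camera_info("wrist")
f=lambda u,v,z:ray(ci,160+u*.4,120+v*.4,z)
S=f(241.5,151,.036);h=f(256.5,169,.076);print(S.round(4),h.round(4),rot().T@(h-S)*1000, (proj(ci,[[S[0],S[1],.076]])-[160,120])/.4)
E
```

```text
[0.4907 0.0358 0.036 ] [0.4877 0.0412 0.076 ] [  3.72238363   4.78018358 -40.02383068] [[241.20018431 181.48435634]]
```

The pin is down in the yellow socket and leans only by the hole's play. Next I roll the wrist for the impeller.

```bash
python3 -m crank '{"translation":[[0,0,0],[0,0,0],[0,0,0],[0,0,0],[0,0,0],[0,0,0],[0,0,0],[0,0,0]],"roll":[0.145,0.145,0.145,0.145,0.145,0.145,0.145,0.145],"fingers":[0.22,0.22,0.22,0.22,0.22,0.22,0.22,0.22]}'
python3 -m crank '{"translation":[[0,0,0],[0,0,0],[0,0,0],[0,0,0],[0,0,0],[0,0,0],[0,0,0],[0,0,0]],"roll":[0.145,0.145,0.145,0.145,0.145,0.145,0.145,0.145],"fingers":[0.22,0.22,0.22,0.22,0.22,0.22,0.22,0.22]}'
python3 -m crank '{"translation":[[0,0,0],[0,0,0],[0,0,0],[0,0,0],[0,0,0],[0,0,0],[0,0,0],[0,0,0]],"roll":[0.145,0.145,0.145,0.145,0.145,0.145,0.145,0.145],"fingers":[0.22,0.22,0.22,0.22,0.22,0.22,0.22,0.22]}'
python3 -m crank '{"translation":[[0,0,0],[0,0,0],[0,0,0],[0,0,0]],"roll":[0.145,0.145,0.145,0],"fingers":[0.22,0.22,0.22,0.22]}'
python3 - <<'E'
from h import *
s=manip.get_state();M=rot(s);print(np.degrees(np.arctan2(M[1,1],M[0,1])),s["qpos"].round(3),s["width"])
print(tool([.5858,-.099,.14]))
E
```

```text
clock: 7.65
position: [0.4947, 0.0354, 0.1516]
ee_rot: [-0.001, 0.629, 0.777, -0.001]
contact_force: [0.0, 0.5, 0.0]
width: 0.0191
gripper_force: 0.0
clock: 8.45
position: [0.4947, 0.0354, 0.1517]
ee_rot: [-0.001, 0.952, 0.305, -0.001]
contact_force: [-0.3, 0.2, -0.7]
width: 0.0188
gripper_force: 0.0
clock: 9.25
position: [0.4947, 0.0354, 0.1517]
ee_rot: [0.0, 0.964, -0.266, -0.002]
contact_force: [-0.5, -0.3, -0.0]
width: 0.0188
gripper_force: 0.0
clock: 9.65
position: [0.4948, 0.0354, 0.1519]
ee_rot: [0.001, 0.885, -0.465, -0.001]
contact_force: [0.0, 0.6, -0.1]
width: 0.0189
gripper_force: 0.0
-145.46064728271816 [-0.069  0.22   1.793  0.     1.131  2.47 ] 0.01887353696603734
[162.3   1.2  11.6]
```

```bash
python3 -m crank '{"translation":[[40,0,0],[45,0,0],[45,1,0],[32,0,10],[0,0,0],[0,0,0]],"roll":[0,0,0,0.012,0,0],"fingers":[0.22,0.22,0.22,0.22,0.22,0.22]}'
python3 - <<'E'
from h import *
a=get_image("wrist");cv2.imwrite("pics/w4.png",cv2.resize(a,(800,600),interpolation=cv2.INTER_CUBIC))
s=manip.get_state();print(s["position"],s["qpos"].round(3),s["width"],tool([.5858,-.099,.048]),tool([.558,-.0575,.069]))
E
```

```text
clock: 10.25
position: [0.5859, -0.0988, 0.1417]
ee_rot: [0.0, 0.882, -0.47, -0.002]
contact_force: [-0.4, 0.6, 0.1]
width: 0.0187
gripper_force: 0.0
[ 0.58566406 -0.09810153  0.14218989] [-2.830e-01  3.660e-01  1.600e+00  1.000e-03  1.178e+00  2.266e+00] 0.018872788733174693 [ 1.1  0.2 94.2] [-48.9   0.2  73.3]
```

View pics/w4.png

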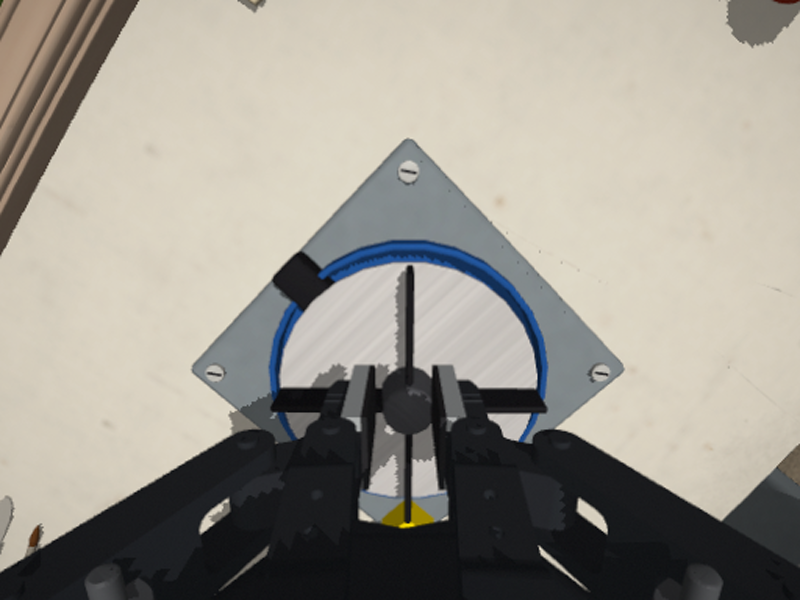

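The vane at x≈409 lies between the fingers (centre ≈405) and is aligned with them, so I descend to straddle it.

```bash
python3 -m crank '{"translation":[[1,0.5,30],[0,0,35],[0,0,20],[0,0,7],[0,0,0],[0,0,0]],"roll":[0,0,0,0,0,0],"fingers":[0.22,0.22,0.22,0.22,0.22,0.22]}'
```

```text
clock: 10.9
position: [0.5876, -0.0994, 0.0525]
ee_rot: [-0.0, 0.883, -0.47, 0.001]
contact_force: [0.0, -0.7, -0.8]
width: 0.0185
gripper_force: 0.0
```

```bash
python3 -m crank '{"translation":[[0,-2,2],[0,-4,1],[-0.2,-4.1,0],[-0.2,-4.1,0],[-0.2,-4.1,0],[-0.2,-4.1,0],[-0.2,-4.1,0],[-0.2,-4.1,0]],"roll":[-0.04,-0.08,-0.08,-0.08,-0.08,-0.08,-0.08,-0.08],"fingers":[0.22,0.22,0.22,0.22,0.22,0.22,0.22,0.22]}'
cat >> h.py <<'E'
def arc(C=(.558,-.0575)):
    s=manip.get_state();d=np.array(s["position"])[:2]-C;M=rot(s)
    a=np.degrees(np.arctan2(d[1],d[0]));y=np.degrees(np.arctan2(M[1,0],M[0,0]))
    r=np.hypot(*d);t=np.array([-d[1],d[0]])/r;F=np.array(s["contact_force"])
    print(f"r {r*1e3:.1f} pos {a+56.2:.1f} xyaw {y+56.2:.1f} Ftan {F[:2]@t:.2f} Frad {F[:2]@d/r:.2f} z {s['position'][2]:.4f} t {s['clock']:.2f} q6 {s['qpos'][5]:.2f} local {(M.T@np.append(np.array(C)-np.array(s['position'])[:2],0)*1e3).round(1)}")
E
python3 -c "from h import *;arc()"
```

```text
clock: 11.7
position: [0.6062, -0.0764, 0.05]
ee_rot: [0.0, 0.982, -0.187, 0.001]
contact_force: [-1.2, -0.4, 0.3]
width: 0.0191
gripper_force: 0.5
r 51.8 pos 34.9 xyaw 34.6 Ftan -0.80 Frad -1.00 z 0.0500 t 11.70 q6 1.71 local [-51.8   0.2  -0.1]
```

```bash
python3 -m crank '{"translation":[[-0.2,-4.6,0],[-0.2,-4.6,0],[-0.2,-4.6,0],[-0.2,-4.6,0],[-0.2,-4.6,0],[-0.2,-4.6,0],[-0.2,-4.6,0],[-0.2,-4.6,0]],"roll":[-0.09,-0.09,-0.09,-0.09,-0.09,-0.09,-0.09,-0.09],"fingers":[0.22,0.22,0.22,0.22,0.22,0.22,0.22,0.22]}'
python3 -c "from h import *;arc()"
```

```text
clock: 12.5
position: [0.6073, -0.0405, 0.0501]
ee_rot: [0.001, 0.985, 0.171, 0.001]
contact_force: [-0.7, -1.3, 0.1]
width: 0.0184
gripper_force: 0.6
r 52.2 pos 75.2 xyaw 75.9 Ftan -1.02 Frad -1.10 z 0.0501 t 12.50 q6 1.05 local [-52.2  -0.7  -0.1]
```

```bash
python3 -m crank '{"translation":[[-0.1,-2,0],[-0.1,-2,0],[-0.1,-1.5,0],[0,-1,0],[0,-1,0],[0,-1,0]],"roll":[-0.04,-0.04,-0.03,-0.02,-0.02,-0.02],"fingers":[0.22,0.22,0.22,0.22,0.22,0.22]}'
python3 -c "from h import *;arc()"
```

```text
clock: 13.1
position: [0.6036, -0.0327, 0.0488]
ee_rot: [0.0, 0.968, 0.253, 0.001]
contact_force: [1.0, -0.9, 1.5]
width: 0.0183
gripper_force: 0.4
r 51.9 pos 84.8 xyaw 85.5 Ftan -1.27 Frad 0.49 z 0.0488 t 13.10 q6 0.89 local [-51.9  -0.6  -0.1]
```

```bash
cat > ok.py <<'E'
from h import *
import sys
arc();s=manip.get_state();d=s["position"][:2]-np.array([.558,-.0575]);t=np.array([-d[1],d[0]])/np.hypot(*d)
sys.exit(1 if np.array(s["contact_force"])[:2]@t<-3 else 0)
E
python3 -m crank '{"translation":[[0,-1,0],[0,-1,0],[0,-1.1,0],[0,-1,0],[0,-1,0],[0,-1.1,0]],"roll":[-0.02,-0.02,-0.02,-0.02,-0.02,-0.02],"fingers":[0.22,0.22,0.22,0.22,0.22,0.22]}' >/dev/null; python3 ok.py &&
python3 -m crank '{"translation":[[0,-1,0],[0,-1,0],[0,-1.1,0],[0,-1,0],[0,-1,0],[0,-1.1,0]],"roll":[-0.02,-0.02,-0.02,-0.02,-0.02,-0.02],"fingers":[0.22,0.22,0.22,0.22,0.22,0.22]}' >/dev/null && python3 ok.py &&
python3 -m crank '{"translation":[[0,-1,0],[0,-1,0],[0,-1.1,0],[0,-1,0],[0,-1,0],[0,-1.1,0]],"roll":[-0.02,-0.02,-0.02,-0.02,-0.02,-0.02],"fingers":[0.22,0.22,0.22,0.22,0.22,0.22]}' >/dev/null && python3 ok.py
```

```text
r 51.5 pos 92.1 xyaw 92.4 Ftan -0.09 Frad 0.80 z 0.0483 t 13.70 q6 0.78 local [-51.5  -0.2  -0. ]
r 51.5 pos 99.1 xyaw 99.3 Ftan -0.22 Frad 0.44 z 0.0483 t 14.30 q6 0.66 local [-51.5  -0.1  -0. ]
r 51.5 pos 106.0 xyaw 106.1 Ftan -0.98 Frad -0.15 z 0.0483 t 14.90 q6 0.55 local [-51.5  -0.1  -0. ]
```

```bash

python3 -m crank '{"translation":[[0,-1,0],[0,-1,0],[0,-1.1,0],[0,-1,0],[0,-1,0],[0,-1.1,0]],"roll":[-0.02,-0.02,-0.02,-0.02,-0.02,-0.02],"fingers":[0.22,0.22,0.22,0.22,0.22,0.22]}' >/dev/null; python3 ok.py &&
python3 -m crank '{"translation":[[0,-1,0],[0,-1,0],[0,-1.1,0],[0,-1,0],[0,-1,0],[0,-1.1,0]],"roll":[-0.02,-0.02,-0.02,-0.02,-0.02,-0.02],"fingers":[0.22,0.22,0.22,0.22,0.22,0.22]}' >/dev/null && python3 ok.py &&
python3 -m crank '{"translation":[[0,-1,0],[0,-1,0],[0,-1.1,0],[0,-1,0],[0,-1,0],[0,-1.1,0]],"roll":[-0.02,-0.02,-0.02,-0.02,-0.02,-0.02],"fingers":[0.22,0.22,0.22,0.22,0.22,0.22]}' >/dev/null && python3 ok.py &&
python3 -m crank '{"translation":[[0,-1,0],[0,-1,0],[0,-1.1,0],[0,-1,0],[0,-1,0],[0,-1.1,0]],"roll":[-0.02,-0.02,-0.02,-0.02,-0.02,-0.02],"fingers":[0.22,0.22,0.22,0.22,0.22,0.22]}' >/dev/null && python3 ok.py
```

```text
r 51.6 pos 112.9 xyaw 113.0 Ftan -0.83 Frad 1.18 z 0.0483 t 15.50 q6 0.44 local [-51.6  -0.1  -0. ]
r 51.6 pos 119.7 xyaw 119.9 Ftan -0.91 Frad 0.43 z 0.0483 t 16.10 q6 0.32 local [-51.6  -0.1  -0. ]
r 51.7 pos 126.6 xyaw 126.8 Ftan -1.43 Frad 0.88 z 0.0483 t 16.70 q6 0.20 local [-51.7  -0.1  -0. ]
r 51.7 pos 133.5 xyaw 133.6 Ftan -1.42 Frad 0.08 z 0.0483 t 17.30 q6 0.08 local [-51.7  -0.1  -0. ]
```

```bash

python3 -m crank '{"translation":[[0,-1,0],[0,-1,0],[0,-1.1,0],[0,-1,0],[0,-1,0],[0,-1.1,0]],"roll":[-0.02,-0.02,-0.02,-0.02,-0.02,-0.02],"fingers":[0.22,0.22,0.22,0.22,0.22,0.22]}' >/dev/null; python3 ok.py &&
python3 -m crank '{"translation":[[0,-1,0],[0,-1,0],[0,-1.1,0],[0,-1,0],[0,-1,0],[0,-1.1,0]],"roll":[-0.02,-0.02,-0.02,-0.02,-0.02,-0.02],"fingers":[0.22,0.22,0.22,0.22,0.22,0.22]}' >/dev/null && python3 ok.py &&
python3 -m crank '{"translation":[[0,-1,0],[0,-1,0],[0,-1.1,0],[0,-1,0],[0,-1,0],[0,-1.1,0]],"roll":[-0.02,-0.02,-0.02,-0.02,-0.02,-0.02],"fingers":[0.22,0.22,0.22,0.22,0.22,0.22]}' >/dev/null && python3 ok.py &&
python3 -m crank '{"translation":[[0,-1,0],[0,-1,0],[0,-1.1,0],[0,-1,0],[0,-1,0],[0,-1.1,0]],"roll":[-0.02,-0.02,-0.02,-0.02,-0.02,-0.02],"fingers":[0.22,0.22,0.22,0.22,0.22,0.22]}' >/dev/null && python3 ok.py
```

```text
r 51.7 pos 139.4 xyaw 140.5 Ftan -3.52 Frad 0.24 z 0.0484 t 17.90 q6 -0.03 local [-51.7  -1.   -0. ]
```

```bash

python3 -m crank '{"translation":[[0,0,0],[0,0,0]],"roll":[0,0],"fingers":[0.22,0.22]}' >/dev/null; python3 -c "from h import *;arc()"
python3 -m crank '{"translation":[[0,-1,0],[0,0,0]],"roll":[0,0],"fingers":[0.22,0.22]}' ; python3 -c "from h import *;arc()"
```

```text
r 51.8 pos 139.6 xyaw 140.4 Ftan -3.84 Frad 0.33 z 0.0484 t 18.10 q6 -0.03 local [-51.8  -0.7  -0. ]
clock: 18.3
position: [0.5629, -0.0058, 0.0484]
ee_rot: [0.0, 0.742, 0.67, 0.001]
contact_force: [4.4, 1.5, -1.4]
width: 0.019
gripper_force: 2.2
r 51.9 pos 140.7 xyaw 140.4 Ftan -4.25 Frad 1.95 z 0.0484 t 18.30 q6 -0.03 local [-51.9   0.3  -0. ]
```

```bash

python3 -m crank '{"translation":[[0,-1,0],[0,0,0],[0,0,0]],"roll":[-0.02,0,0],"fingers":[0.22,0.22,0.22]}' >/dev/null; python3 -c "from h import *;arc()"
```

```text
r 51.9 pos 141.6 xyaw 141.6 Ftan -4.54 Frad 0.60 z 0.0484 t 18.60 q6 -0.05 local [-51.9   0.   -0. ]
```

```bash

python3 -m crank '{"translation":[[0,-1,0],[0,0,0],[0,0,0]],"roll":[-0.02,0,0],"fingers":[0.22,0.22,0.22]}' >/dev/null; python3 -c "from h import *;arc()"; python3 -m crank '{"translation":[[0,0,0],[0,0,0],[0,0,0]],"roll":[0,0,0],"fingers":[0.22,0.22,0.22]}' >/dev/null; python3 -c "from h import *;arc()"
```

```text
r 51.9 pos 142.3 xyaw 142.7 Ftan -6.41 Frad 0.77 z 0.0484 t 18.90 q6 -0.07 local [-51.9  -0.4  -0. ]
r 51.9 pos 142.2 xyaw 142.7 Ftan -5.14 Frad 1.54 z 0.0484 t 19.20 q6 -0.07 local [-51.9  -0.4  -0. ]
```

```bash

python3 -m crank '{"translation":[[0,-0.4,0],[0,0,0],[0,0,0],[0,0,0]],"roll":[0,0,0,0],"fingers":[0.22,0.22,0.22,0.22]}' >/dev/null; python3 -c "from h import *;arc()"; python3 -m crank '{"translation":[[0,0,0],[0,0,0],[0,0,0],[0,0,0]],"roll":[0,0,0,0],"fingers":[0.22,0.22,0.22,0.22]}' >/dev/null; python3 -c "from h import *;arc()"; python3 -m crank '{"translation":[[0,0,0],[0,0,0],[0,0,0]],"roll":[0,0,0],"fingers":[0.22,0.22,0.22]}' >/dev/null; python3 -c "from h import *;arc()"
```

```text
r 52.0 pos 142.4 xyaw 142.7 Ftan -6.90 Frad 2.03 z 0.0484 t 19.60 q6 -0.07 local [-52.   -0.3  -0. ]
r 51.9 pos 142.4 xyaw 142.7 Ftan -6.75 Frad 0.35 z 0.0485 t 20.00 q6 -0.07 local [-51.9  -0.3  -0. ]
r 51.9 pos 142.4 xyaw 142.7 Ftan -6.89 Frad 2.02 z 0.0484 t 20.30 q6 -0.07 local [-51.9  -0.3  -0. ]
```

```bash

python3 -m crank '{"translation":[[0,1,0],[0,1,0],[-0.1,2.6,0],[-0.2,4.1,0],[-0.2,4.1,0],[-0.2,4.1,0],[-0.2,4.1,0],[-0.2,4.1,0]],"roll":[0.02,0.02,0.05,0.08,0.08,0.08,0.08,0.08],"fingers":[0.22,0.22,0.22,0.22,0.22,0.22,0.22,0.22]}' >/dev/null; python3 -c "from h import *;arc()"; python3 -m crank '{"translation":[[-0.2,4.1,0],[-0.2,4.1,0],[-0.2,4.1,0],[-0.2,4.1,0],[-0.2,4.1,0],[-0.2,4.1,0],[-0.2,4.1,0],[-0.2,4.1,0]],"roll":[0.08,0.08,0.08,0.08,0.08,0.08,0.08,0.08],"fingers":[0.22,0.22,0.22,0.22,0.22,0.22,0.22,0.22]}' >/dev/null; python3 -c "from h import *;arc()"
```

```text
r 49.7 pos 119.4 xyaw 114.5 Ftan 2.29 Frad 1.18 z 0.0477 t 21.10 q6 0.41 local [-49.5   4.3   0.1]
r 47.8 pos 80.6 xyaw 77.8 Ftan 1.15 Frad 0.69 z 0.0477 t 21.90 q6 1.02 local [-47.7   2.4   0.2]
```

```bash

python3 -m crank '{"translation":[[0.1,4.1,0],[0.1,4.1,0],[0.1,4.1,0],[0.1,4.1,0],[0.1,4.1,0],[0.1,4.1,0],[0.1,4.1,0],[0.1,4.1,0]],"roll":[0.08,0.08,0.08,0.08,0.08,0.08,0.08,0.08],"fingers":[0.22,0.22,0.22,0.22,0.22,0.22,0.22,0.22]}' >/dev/null; python3 -c "from h import *;arc()"; python3 -m crank '{"translation":[[-0.1,4.1,0],[-0.1,4.1,0],[-0.1,4.1,0],[-0.1,3,0],[-0.1,2,0],[0,1,0],[0,0,0],[0,0,0]],"roll":[0.08,0.08,0.08,0.06,0.04,0.02,0,0],"fingers":[0.22,0.22,0.22,0.22,0.22,0.22,0.22,0.22]}' >/dev/null; python3 -c "from h import *;arc()"
```

```text
r 48.5 pos 41.6 xyaw 41.1 Ftan 0.17 Frad -0.88 z 0.0476 t 22.70 q6 1.61 local [-48.5   0.4   0.3]
r 51.1 pos 21.2 xyaw 20.7 Ftan -0.01 Frad 0.60 z 0.0482 t 23.50 q6 1.93 local [-51.1   0.4   0.1]
```

```bash

python3 -m crank '{"translation":[[-0.1,4,0],[-0.1,4,0],[-0.1,4,0],[-0.1,4,0],[-0.1,4,0],[0,2,0],[0,1,0],[0,0,0]],"roll":[0.08,0.08,0.08,0.08,0.08,0.04,0.02,0],"fingers":[0.22,0.22,0.22,0.22,0.22,0.22,0.22,0.22]}' >/dev/null; python3 -m crank '{"translation":[[0,0,0]],"roll":[0],"fingers":[0.22]}' >/dev/null;python3 -c "
from h import *;arc()
a=get_image('wrist');cv2.imwrite('pics/w5.png',cv2.resize(a[120:360,96:416],(800,600),interpolation=cv2.INTER_CUBIC))
b=get_image('top');cv2.imwrite('pics/t5.png',b)
"
```

```text
r 51.3 pos -4.0 xyaw -5.6 Ftan -0.20 Frad -0.16 z 0.0483 t 24.40 q6 2.36 local [-51.3   1.5   0. ]
```

View pics/w5.png

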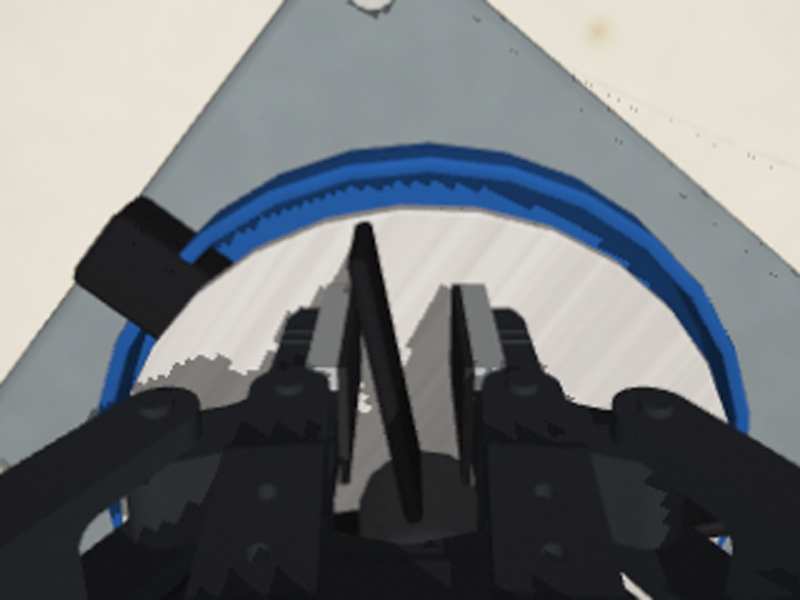

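The vane's tip top is at (363,230). It leans left, still counter-clockwise of home.

```bash
python3 -c "
from h import *
ci=camera_info('wrist')
C=np.array([.558,-.0575])
for u,v in((363,230),(385,350),(405,460)):
    p=ray(ci,96+.4*u,120+.4*v,.064);d=p[:2]-C;print(p.round(4),np.hypot(*d),np.degrees(np.arctan2(d[1],d[0]))+56.2)
for a in(0,5,10):
    t=np.radians(a-56.2);print(a,(proj(ci,[[*(C+.074*np.array([np.cos(t),np.sin(t)])),.064]])-[96,120])/.4)
"
```

```text
[ 0.6033 -0.122   0.064 ] 0.07880851689815 1.2525479469466276
[ 0.5885 -0.1025  0.064 ] 0.054423370797575706 0.3401138451744572
[ 0.5736 -0.0827  0.064 ] 0.029644931897005233 -2.0280040538830733
0 [[375.39225322 253.84990166]]
5 [[340.44999785 258.50529549]]
10 [[306.3613041  265.94283515]]
```

```bash

python3 -m crank '{"translation":[[0,1.5,0],[0,1.2,0],[0,0,0],[0,0,0]],"roll":[0,0,0,0],"fingers":[0.22,0.22,0.22,0.22]}' >/dev/null;python3 -c "from h import *;arc()"
python3 -m crank '{"translation":[[0,-3,0],[0,-3,0],[0,0,-20],[0,0,-40],[0,0,-40],[-40,0,-20],[-45,0,-10],[-45,0,-10]],"roll":[0,0,0,0,0,0,0,0],"fingers":[0.22,0.22,0.22,0.22,0.22,0.22,0.22,0.22]}'
python3 -m crank '{"translation":[[-45,0,0],[-45,0,0],[-30,0,0],[-30,0,0],[-20,0,0],[0,0,0],[0,0,0]],"roll":[0,0,0,0,0,0,0],"fingers":[0.22,0.22,0.22,0.22,0.22,0.22,0.22]}'
python3 -c "
from h import *
a=get_image('wrist');cv2.imwrite('pics/w6.png',cv2.resize(a,(800,600),interpolation=cv2.INTER_CUBIC))
"
```

```text
r 51.5 pos -7.0 xyaw -5.7 Ftan -0.04 Frad 0.43 z 0.0483 t 24.90 q6 2.36 local [-51.4  -1.2   0. ]
clock: 25.7
position: [0.5249, 0.0151, 0.1892]
ee_rot: [-0.0, 0.857, -0.515, 0.0]
contact_force: [0.8, 1.6, 0.0]
width: 0.0188
gripper_force: 0.0
clock: 26.4
position: [0.4476, 0.1337, 0.1882]
ee_rot: [-0.018, 0.867, -0.498, -0.012]
contact_force: [-0.3, 0.2, -0.1]
width: 0.0186
gripper_force: 0.0
```

View pics/w6.png

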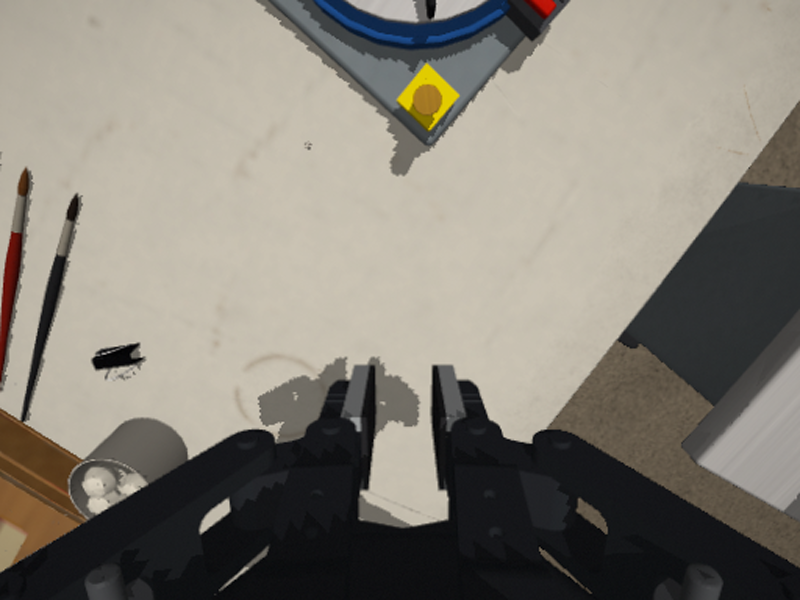

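The fan is at the top edge, with the pin in the yellow socket at (427,99). I went too far back, so I come forward and look again.

```bash

python3 -m crank '{"translation":[[30,15,0],[35,15,0],[30,10,0],[0,0,0],[0,0,0],[0,0,0]],"roll":[0,0,0,0,0,0],"fingers":[0.22,0.22,0.22,0.22,0.22,0.22]}'
python3 -c "
from h import *
a=get_image('wrist');cv2.imwrite('pics/w7.png',cv2.resize(a[30:270,130:450],(800,600),interpolation=cv2.INTER_CUBIC))
ci=camera_info('wrist');C=np.array([.558,-.0575]);e=np.array([-.981,.194]);n=np.array([.194,.981])
print(((proj(ci,[[*(C+.092*e),.048],[*(C+.092*e),.036],[*C,.069],[*(C+.08*e+.08*n),.036]])-[130,30])/.4).round(0))
"
```

```text
clock: 27.05
position: [0.4603, 0.0326, 0.1835]
ee_rot: [-0.018, 0.867, -0.498, -0.013]
contact_force: [-0.7, 0.8, 0.1]
width: 0.0192
gripper_force: 0.0
[[413. 198.]
 [410. 197.]
 [203.  -3.]
 [248. 334.]]
```

View pics/w7.png

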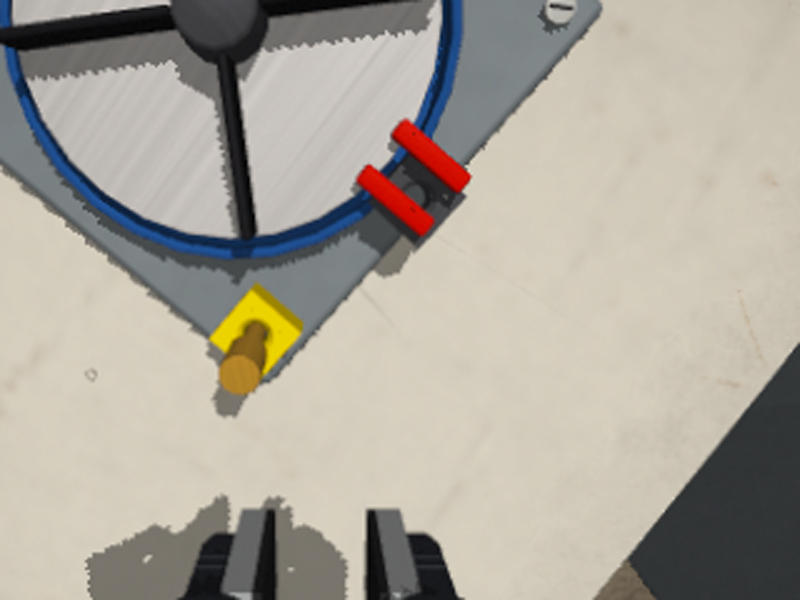

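The fork prongs are centred at about (431,157) and (396,200), with the lock hole between them at about (416,194). The pin is in the yellow socket, which is centred at (256,328).

```bash
python3 -c "
from h import *
ci=camera_info('wrist')
f=lambda u,v,z:ray(ci,130+.4*u,30+.4*v,z)[:2]
H=f(219,9,.069);F=(f(431,157,.048)+f(396,200,.048))/2;L=f(416,194,.036);S=f(256,328,.036);P=f(240,375,.076)
an=lambda a,b:np.degrees(np.arctan2(*(b-a)[::-1]))
print(H,F,L,S,P,[np.linalg.norm(x-H) for x in(F,L,S)])
print('fork',an(H,F),'lock',an(H,L),'stow+45',an(H,S)+45)
p=f(431,157,.048)-f(396,200,.048);print('prong normal',an(p*0,p)+90, np.linalg.norm(p))
d=f(470,180,.048)-f(412,120,.048);print('prong dir',an(d*0,d)); print('SL',an(S,L), np.linalg.norm(S-L))
w=f(249,238,.064)-f(228,62,.064);print('vane+45',an(w*0,w)+45)
"
```

```text
[ 0.55212871 -0.0569947 ] [ 0.47136785 -0.04538639] [ 0.46646892 -0.04173413] [0.49323311 0.03283646] [0.49058781 0.04069148] [np.float64(0.08159086645905486), np.float64(0.08700852498683137), np.float64(0.10741662043873071)]
fork 171.82050458529795 lock 169.89854503191017 stow+45 168.2498685480444
prong normal -8.561931231397551 0.018825276354641565
prong dir 167.18616541541786
SL -109.74360478063842 0.07922811807615666
vane+45 170.73893231518548
```

The fork is about 2° short (counter-clockwise) of home. I'll roll the wrist back half a turn, away from joint 6's limit, and give it a small nudge at the near vane.

```bash
python3 -m crank '{"translation":[[0,0,0],[0,0,0],[0,0,0],[0,0,0],[0,0,0],[0,0,0],[0,0,0],[0,0,0]],"roll":[-0.145,-0.145,-0.145,-0.145,-0.145,-0.145,-0.145,-0.145],"fingers":[0.22,0.22,0.22,0.22,0.22,0.22,0.22,0.22]}'
python3 -m crank '{"translation":[[0,0,0],[0,0,0],[0,0,0],[0,0,0],[0,0,0],[0,0,0],[0,0,0],[0,0,0]],"roll":[-0.145,-0.145,-0.145,-0.145,-0.145,-0.145,-0.145,-0.145],"fingers":[0.22,0.22,0.22,0.22,0.22,0.22,0.22,0.22]}'>/dev/null
python3 -m crank '{"translation":[[0,0,0],[0,0,0],[0,0,0],[0,0,0],[0,0,0],[0,0,0],[0,0,0]],"roll":[-0.145,-0.145,-0.145,-0.145,-0.145,0,0],"fingers":[0.22,0.22,0.22,0.22,0.22,0.22,0.22]}'
python3 -c "
from h import *
M=rot();print(M.round(3),np.degrees(np.arctan2(M[1,0],M[0,0])),manip.get_state()['qpos'].round(3))
t=np.radians(123.8);print(tool([.558+.05*np.cos(t),-.0575+.05*np.sin(t),.14]))"
```

```text
clock: 27.9
position: [0.4601, 0.0335, 0.1838]
ee_rot: [-0.022, 0.998, 0.063, -0.0]
contact_force: [0.8, -0.1, 0.3]
width: 0.0188
gripper_force: 0.0
clock: 29.4
position: [0.4602, 0.0331, 0.1837]
ee_rot: [-0.013, 0.539, 0.842, 0.018]
contact_force: [-0.2, -0.9, -0.0]
width: 0.0186
gripper_force: 0.0
[[-0.418  0.909 -0.003]
 [ 0.908  0.418  0.044]
 [ 0.041  0.015 -0.999]] 114.7195590499001 [-0.114  0.14   1.811  0.046  1.199 -0.562]
[-75.6  42.5  41.3]
```

```bash
python3 -c "
from h import *
s=manip.get_state();wi=camera_info('wrist');Rw=cv2.Rodrigues(np.array(wi['rvec']))[0];c=-Rw.T@np.array(wi['tvec']).ravel()
ct=rot(s).T@(c-s['position']);Rt=Rw@rot(s)
def ci_for(pos,M):
    Rm=Rt@M.T;return dict(mtx=wi['mtx'],D=wi['D'],rvec=cv2.Rodrigues(Rm)[0],tvec=-Rm@(np.array(pos)+M@ct))
def ana(png,pos,q,sc,ox,oy):
    q=np.array(q);M=R.from_quat(q[[1,2,3,0]]).as_matrix();ci=ci_for(pos,M)
    b=cv2.imread(png).astype(int);B,G,Rr=b[...,0],b[...,1],b[...,2]
    m=((Rr>150)&(G<60)&(B<60)).astype(np.uint8);m[:, :int(.25*m.shape[1])]=0
    n,l,st,ce=cv2.connectedComponentsWithStats(m)
    k=[i for i in range(1,n) if st[i,4]>300]
    y=((Rr>180)&(G>160)&(B<80)).astype(np.uint8);n2,l2,st2,ce2=cv2.connectedComponentsWithStats(y);j=1+np.argmax(st2[1:,4])
    f=lambda p,z:ray(ci,ox+p[0]*sc,oy+p[1]*sc,z)[:2]
    W=[]
    for i in k:
        pts=np.argwhere(l==i)[:,::-1][::4];w=np.array([f(p,.048) for p in pts]);u,sv,vt=np.linalg.svd(w-w.mean(0),full_matrices=False)
        W.append(w.mean(0));print(png,st[i,4],ce[i].round(1),w.mean(0).round(4),'dir',np.degrees(np.arctan(vt[0][1]/vt[0][0])).round(2))
    print('yellow',ce2[j].round(1),f(ce2[j],.036).round(4))
    d=W[1]-W[0];print('sep',np.hypot(*d),'ang',np.degrees(np.arctan(-d[0]/d[1])), 'mid',(W[0]+W[1])/2)
ana('pics/w1.png',[.45206,-.03042,.16975],[0.0023,.0974,.9952,0.0012],.64,0,0)
ana('pics/w7.png',[.4603,.0326,.1835],[-.018,.867,-.498,-.013],.4,130,30)
"
```

```text
pics/w1.png 566 [374.5 335.9] [ 0.4741 -0.0513] dir -10.93
yellow [519.1 337.4] [0.4971 0.0369]Traceback (most recent call last):
  File "<string>", line 21, in <module>
    ana('pics/w1.png',[.45206,-.03042,.16975],[0.0023,.0974,.9952,0.0012],.64,0,0)
    ~~~^^^^^^^^^^^^^^^^^^^^^^^^^^^^^^^^^^^^^^^^^^^^^^^^^^^^^^^^^^^^^^^^^^^^^^^^^^^
  File "<string>", line 20, in ana
    d=W[1]-W[0];print('sep',np.hypot(*d),'ang',np.degrees(np.arctan(-d[0]/d[1])), 'mid',(W[0]+W[1])/2)
      ~^^^
IndexError: list index out of range
```

```bash
python3 -c "
from h import *
s=manip.get_state();wi=camera_info('wrist');Rw=cv2.Rodrigues(np.array(wi['rvec']))[0];c=-Rw.T@np.array(wi['tvec']).ravel()
ct=rot(s).T@(c-s['position']);Rt=Rw@rot(s)
def ana(png,pos,M,sc,ox,oy):
    Rm=Rt@M.T;ci=dict(mtx=wi['mtx'],D=wi['D'],rvec=cv2.Rodrigues(Rm)[0],tvec=-Rm@(np.array(pos)+M@ct))
    b=cv2.imread(png).astype(int);B,G,Rr=b[...,0],b[...,1],b[...,2]
    m=((Rr>150)&(G<60)&(B<60)).astype(np.uint8);m[:, :int(.25*m.shape[1])]=0
    n,l,st,ce=cv2.connectedComponentsWithStats(m)
    f=lambda p,z:ray(ci,ox+p[0]*sc,oy+p[1]*sc,z)[:2]
    e=np.array([-.981,.194]);t=np.array([.194,.981])
    y=((Rr>180)&(G>160)&(B<80)).astype(np.uint8);n2,l2,st2,ce2=cv2.connectedComponentsWithStats(y);j=1+np.argmax(st2[1:,4])
    yy=np.argwhere(l2==j)[:,::-1]
    Y=np.array([f(p,.036) for p in yy[::3]]);lo,hi=(Y@t).min(),(Y@t).max()
    print(png,'yellow t',lo*1e3,hi*1e3)
    for i in range(1,n):
        if st[i,4]<150: continue
        pts=np.argwhere(l==i)[:,::-1][::2];w=np.array([f(p,.048) for p in pts]);u,sv,vt=np.linalg.svd(w-w.mean(0),full_matrices=False)
        print(st[i,4],ce[i].round(1),'dir',np.degrees(np.arctan(vt[0][1]/vt[0][0])).round(2),'t',1e3*(w.mean(0)@t),'e',(w@e).min()*1e3,(w@e).max()*1e3)
ana('pics/w1.png',[.45206,-.03042,.16975],np.array([[-.981,.194,-.005],[.194,.981,.001],[.005,0,-1]]),.64,0,0)
q=np.array([-.018,.867,-.498,-.013]);ana('pics/w7.png',[.4603,.0326,.1835],R.from_quat(q[[1,2,3,0]]).as_matrix(),.4,130,30)
"
```

```text
pics/w1.png yellow t 118.72870566293591 145.1610627796688
566 [374.5 335.9] dir -10.7 t 41.56926988422847 e -489.42521107756517 -458.72168461222134
179 [408.9 348.2] dir -20.77 t 62.225970080950944 e -488.7601696279952 -470.64585451752333
pics/w7.png yellow t 116.74440082981636 142.94299088871412
1839 [431.7 155. ] dir -8.3 t 36.33186992555901 e -485.7424036579847 -454.452592124302
1787 [395.2 199.5] dir -8.42 t 55.76597425397108 e -484.95116644814925 -453.62212724916355
```

```bash
python3 -m crank '{"translation":[[-20,10,0],[-20,10,0],[-20,10,0],[-15,12,0],[0,0,20],[0,0,20],[0,0,0]],"roll":[0,0,0,0,-0.08,-0.078,0],"fingers":[0.22,0.22,0.22,0.22,0.22,0.22,0.22]}'
cat >> h.py <<'E'
def fork():
    b=get_image("wrist").astype(int);ci=camera_info("wrist");B,G,r=b[...,0],b[...,1],b[...,2]
    e=np.array([-.981,.194]);t=np.array([.194,.981])
    f=lambda p,z:ray(ci,p[0],p[1],z)[:2]
    n,l,st,ce=cv2.connectedComponentsWithStats(((r>120)&(G<60)&(B<60)).astype(np.uint8))
    for i in range(1,n):
        if st[i,4]<40: continue
        w=np.array([f(p,.048) for p in np.argwhere(l==i)[:,::-1]]);vt=np.linalg.svd(w-w.mean(0),full_matrices=False)[2]
        print("red",st[i,4],ce[i].round(1),"dir",np.degrees(np.arctan(vt[0][1]/vt[0][0])).round(2),"t",(1e3*w.mean(0)@t).round(1),"e",(w@e*1e3).min().round(),(w@e*1e3).max().round())
    n,l,st,ce=cv2.connectedComponentsWithStats(((r>150)&(G>130)&(B<80)).astype(np.uint8));j=1+np.argmax(st[1:,4])
    Y=np.array([f(p,.036) for p in np.argwhere(l==j)[:,::-1]])@t*1e3;print("yellow",st[j,4],Y.min().round(1),Y.max().round(1))
E
python3 -c "
from h import *
t=np.radians(123.8);print(tool([.558+.05*np.cos(t),-.0575+.05*np.sin(t),.05]));M=rot();print(np.degrees(np.arctan2(M[1,0],M[0,0])),M[:,2],manip.get_state()['qpos'][5]);fork()
a=get_image('wrist');cv2.imwrite('pics/w8.png',cv2.resize(a,(800,600),interpolation=cv2.INTER_CUBIC))"
```

```text
clock: 30.1
position: [0.5276, -0.0156, 0.1388]
ee_rot: [-0.015, 0.471, 0.882, 0.018]
contact_force: [-0.9, 0.3, 0.3]
width: 0.0186
gripper_force: 0.0
[-5.4  0.4 88.7]
123.76233033218908 [-0.00931958  0.0447831  -0.99895326] -0.7998307351597574
red 352 [185.1 187.2] dir -7.69 t 56.4 e -488.0 -457.0
red 325 [170.6 204.7] dir -8.9 t 36.9 e -489.0 -458.0
yellow 529 117.8 142.9
```

View pics/w8.png

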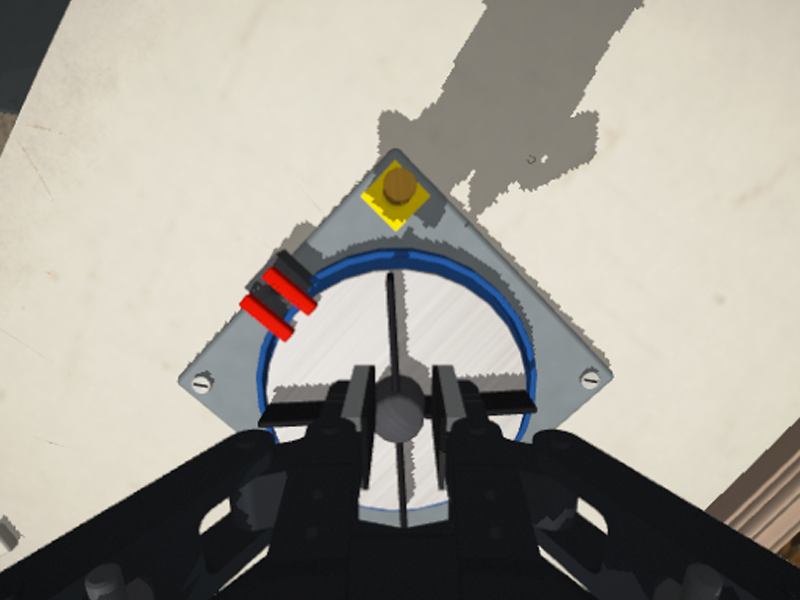

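The fork is clearly a little counter-clockwise of the dark block, and the vane (x≈393) stands between the fingers. I descend and nudge it clockwise (+y).

```bash
python3 -m crank '{"translation":[[-1,0.5,30],[0,0,30],[0,0,20],[0,0,9],[0,0,0],[0,0,0]],"roll":[0,0,0,0,0,0],"fingers":[0.22,0.22,0.22,0.22,0.22,0.22]}'
python3 -m crank '{"translation":[[0,2,0],[0,2,0],[0,1,0],[0,0,0],[0,0,0]],"roll":[0,0,0,0,0],"fingers":[0.22,0.22,0.22,0.22,0.22]}'
python3 -c "
from h import *
arc();fork()"
```

```text
clock: 30.8
position: [0.5311, -0.0131, 0.0534]
ee_rot: [-0.011, 0.471, 0.882, 0.019]
contact_force: [-1.6, -0.6, -1.3]
width: 0.019
gripper_force: 0.4
clock: 31.3
position: [0.5352, -0.0101, 0.0527]
ee_rot: [-0.011, 0.471, 0.882, 0.019]
contact_force: [1.0, -0.5, -0.4]
width: 0.0189
gripper_force: 0.0
r 52.6 pos 171.9 xyaw 180.1 Ftan -0.68 Frad -0.93 z 0.0527 t 31.30 q6 -0.80 local [-52.   -7.4  -2.1]
red 848 [146.2 210.6] dir -14.97 t 67.0 e -488.0 -457.0
red 785 [121.3 233.7] dir -15.37 t 47.6 e -486.0 -455.0
yellow 1973 117.1 143.5
```

```bash
python3 -m crank '{"translation":[[0,-3,0],[0,-4,0],[0,-3,0],[0,-2,0],[0,-1,0],[0,0,0],[0,0,0]],"roll":[0,0,0,0,0,0,0],"fingers":[0.22,0.22,0.22,0.22,0.22,0.22,0.22]}'
python3 -c "
from h import *
arc();fork()"
```

```text
clock: 32.05
position: [0.5238, -0.0175, 0.0522]
ee_rot: [-0.012, 0.47, 0.882, 0.018]
contact_force: [-0.7, 0.1, -0.5]
width: 0.0186
gripper_force: 0.0
r 52.7 pos 186.7 xyaw 180.1 Ftan 0.41 Frad 0.52 z 0.0522 t 32.05 q6 -0.82 local [-52.3   6.1  -1.9]
red 843 [170.5 211.9] dir -14.36 t 66.2 e -488.0 -456.0
red 791 [145.3 235.2] dir -15.0 t 46.8 e -486.0 -455.0
yellow 1337 117.2 143.2
```

```bash
python3 -m crank '{"translation":[[0,-1,0],[0,-1,0],[0,0,0],[0,0,0]],"roll":[0,0,0,0],"fingers":[0.22,0.22,0.22,0.22]}'>/dev/null
python3 -c "
from h import *
arc();fork()"
```

```text
r 53.0 pos 188.8 xyaw 180.1 Ftan -0.70 Frad 0.57 z 0.0522 t 32.50 q6 -0.82 local [-52.4   8.1  -1.8]
red 844 [170.5 214.7] dir -12.48 t 63.7 e -487.0 -456.0
red 778 [146.3 238.9] dir -13.5 t 44.3 e -486.0 -456.0
yellow 1317 117.4 143.0
```

```bash
python3 -m crank '{"translation":[[0,-1,0],[0,-1,0],[0,-0.4,0],[0,0,0],[0,0,0]],"roll":[0,0,0,0,0],"fingers":[0.22,0.22,0.22,0.22,0.22]}'>/dev/null
python3 -c "
from h import *
arc();fork()"
```

```text
r 53.4 pos 191.4 xyaw 180.1 Ftan -0.74 Frad 0.77 z 0.0521 t 33.05 q6 -0.83 local [-52.3  10.6  -1.8]
red 841 [169.7 218.7] dir -10.06 t 60.0 e -487.0 -456.0
red 771 [147.1 243.9] dir -10.82 t 40.6 e -487.0 -456.0
yellow 1358 117.5 143.1
```

```bash
python3 -m crank '{"translation":[[0,3,0],[0,4,0],[0,0,-10],[0,0,-30],[0,0,-40],[0,0,-20],[0,0,0],[0,0,0]],"roll":[0,0,0,0,0,0,0,0],"fingers":[0.22,0.22,0.22,0.22,0.22,0.22,0.22,0.22]}'
python3 -c "
from h import *
fork();print(manip.get_state()['qd'].round(3))
ci=camera_info('wrist');b=get_image('wrist').astype(int)
m=((b[...,2]>110)&(b[...,1]>60)&(b[...,1]<130)&(b[...,0]<60)).astype(np.uint8);n,l,st,ce=cv2.connectedComponentsWithStats(m)
for i in range(1,n):
    if st[i,4]>60: print('brass',st[i],ray(ci,*ce[i],.076))
print('pred head upright',proj(ci,[[.4955,.036,.076]]))
"
```

```text
clock: 33.9
position: [0.5261, -0.0203, 0.1525]
ee_rot: [-0.011, 0.47, 0.882, 0.019]
contact_force: [-0.6, 0.2, -0.8]
width: 0.0192
gripper_force: 0.0
red 326 [194.7 177.2] dir -9.82 t 60.1 e -485.0 -455.0
red 295 [180.3 193.4] dir -10.73 t 40.9 e -486.0 -455.0
yellow 469 117.5 142.4
[ 0.001  0.017  0.017 -0.001 -0.002  0.   ]
brass [251 101  23  30 381] [0.49112552 0.03985275 0.076     ]
pred head upright [[263.80222012 124.18299948]]
```

```bash
python3 -c "
from h import *
print(manip.sign_off())"
```

```text
the job is handed in; nothing more can be done
None
```

The job is handed in: the pin is down in the yellow socket, leaning only by the hole's play; the impeller leaned on the leaf at about 6–7 N for over a second, then went back; after a small overshoot I nudged the fork back over the lock socket, to within about half a degree, and the gripper is clear.

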